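# Close the lid vents of the cooled tubs

## Robot

A 7-joint arm with a two-finger parallel gripper is mounted at the origin on the work surface. World frame = base frame: x ahead of the robot, y to its left, z up, the work surface at z = 0. Lengths are in mm, angles in rad, forces in N, time in s.
With the tool pointing down it reaches from about 400 to 850 mm from the base axis. Payload 10.4 kg.
Tool frame: the origin (TCP) lies on the mounting face of the last link; the fingertips stand 173 mm ahead of it and the grasp point (between the pads) lies 155 mm ahead of it; z points along the fingers, y is the direction in which the jaws open and shut (so a half turn about z gives the same grasp; the last joint's range is limited). The gripper opens to 85 mm and grips with 20 to 120 N. Pads are 22 mm wide; open, the fingers measure 114 mm over their backs; the gripper's body (76 mm by 85 mm) begins 54 mm behind the grasp point. The pads swing forward as they close: fully open they stand 13 mm farther back than shut.
Start: joints at [1.202, 0.332, -0.065, 1.46, 0.022, 1.35, -0.088], TCP at [211.857, -588.004, 404.738] pointing down, gripper open.
Joint ranges: [-2.6, 2.6], [-0.5, 2.12], [-1.47, 1.34], [0.16, 2.42], [-1.27, 4.41], [0.06, 2.06], [-2.6, 2.6]. Speed limits (rad/s): [2.22, 2.22, 2.79, 2.79, 3.14, 3.14, 3.14].

## Interface

Orientations are given as [roll, pitch, yaw] about the fixed x, y, z axes, in that order (R = Rz(yaw) Ry(pitch) Rx(roll)).
In Python, from bench import manip gives the robot as it stands.
- The arm moves only by the tool step_arm, never from a script. Its argument "increments" is a list of rows, each an object with "linear": the shift along the tool's x, y, z in mm, a list of three; "angular": the turn, a rotation vector about the tool's x, y, z in rad, a list of three. A call has exactly 5 rows; each row shifts and turns the commanded pose from where the row before left it, along the tool's axes as they then stand; what a row does not reach is not made up. A row lasts 1/8 s, in which the tool goes at most 62.5 mm and 10.7 degrees, less where a joint would pass 70% of its speed; a pose out of reach is approached as far as the arm can. A call with a gripper value outside its range is refused whole. "gripper" is the opening in per cent of the stroke, from 0 (shut) to 100 (fully open), set as the call begins (left out, the last holds). The fingers move at their own pace and stop on an object; "newtons" is the grip in N (left out, the last holds). Time passes only in rows, so rows that do not move let the fingers close, or fill a call up. It gives the time, the measured TCP pose, the force and the opening at its end, in the units of the state.
- manip.get_state(): the state, without advancing time (a new reading comes with each control period).
- manip.get_image(name): name is "scene" or "side" or "wrist"; returns a dict with "image" (400x640x3 uint8, red, green, blue), "fx", "fy", "cx", "cy" (pixels), "origin" and "orientation" of the camera in the world. Camera axes: x right, y down, z forward; pixel columns grow to the right and rows downward; lengths in mm; the calibration is good to about 2 mm. The wrist camera is an equidistant fisheye: a pixel r from the principal point sees the ray r / f radians off the axis. A picture is of the moment at which its call begins. There is no depth.
- manip.sign_off(): hands the job in, once; it reports no verdict.
Trained networks look in the newest picture that a camera, given by its name, has taken for a name from the list of things; names that differ only in an ending like _2 or _b are one class to them, and where a whole thing is asked for, a point or a joint stands for the part that bears it (a point fixed in the world has none). Each returns a list of dicts, best first, with "confidence" (0 to 1); they miss things now and then, are a little off and sometimes report something else, mostly with a low value. They report only what shows in the picture. A call takes as long as a camera call. They do not tell look-alikes from the thing itself.
- manip.boxes_of(thing, camera): "position" ([x, y, z] in mm, in the coordinates of the camera as it stood for that picture, good to about 4 mm: the middle of the surface that is visible of it).
- manip.trace(thing, camera): "region" (400x640 bool, what is visible of it).
The state is a dict: "t": time; "qpos": joint angles; "qd": joint speeds; "tau": joint torques, N m; "ee_pos": TCP position; "eef_rot": TCP orientation; "force": force on the tool from outside, world axes, zero at the start; "moment": the same for the moment, N m; "opening": finger opening in mm.
Only numpy, scipy, OpenCV 4.12 (cv2) and the standard library are available. Lean on these libraries where they do the work, as an engineer would, in place of code of your own. Each camera call takes 0.05 s, during which the arm holds its last target.

## Task

The three round tubs have cooled, so close their lids: with closed fingertips, gently press the black vent cap in the middle of each lid fully down, first on the shallow tub, then the middle-height one, then the tall one. The square tub is still warm: leave its vent cap up. Lift nothing, do not push or tip the tubs, and leave the jar, the label roll and the spoon where they are.

Things in the scene. Friction and masses are not known exactly. Their poses are not given: they have to be found in the camera images.
- tub_low: the shallow round tub, the lowest of the three round ones: loose, orange-brown with a yellow label round it, flat white lid 110 mm in diameter with its upper face 45 mm above the work surface. Origin: centre of the underside; z up.
- tub_mid: the round tub of middle height: loose, orange-brown with a yellow label round it, flat white lid 110 mm in diameter with its upper face 78 mm above the work surface. Origin: centre of the underside; z up.
- tub_tall: the tall round tub, the highest of all: loose, orange-brown with a yellow label round it, flat white lid 110 mm in diameter with its upper face 112 mm above the work surface. Origin: centre of the underside; z up.
- tub_square: the square tub, to be left alone: loose, same colours, white square lid 106 x 106 mm with its upper face 60 mm above the work surface, and a vent cap like the others'. Origin: centre of the underside; z up, x and y along its sides.
- vent_low_top (a point): centre of the upper face of the black vent cap in the middle of the shallow round tub's lid: a flat round cap 40 mm in diameter that stands 14 mm above the lid when open (so 59 mm above the work surface) and 7 mm above it when pressed fully down and let go. Its top is a soft rubber pad that gives 1 mm for each 3 N (5 mm at most) and springs back, so under the finger the top goes 9 to 10 mm down in all. The point moves with the cap.
- vent_low (a joint): how far that cap (shallow round tub) is pressed in, m: 0 open (raised), 0.007 fully down, where it meets its stop; the give of the rubber pad is not counted. Straight down; it resists with about 3 N of friction, has no spring and stays where it is left.
- vent_mid_top (a point): centre of the upper face of the black vent cap in the middle of the middle round tub's lid: a flat round cap 40 mm in diameter that stands 14 mm above the lid when open (so 92 mm above the work surface) and 7 mm above it when pressed fully down and let go. Its top is a soft rubber pad that gives 1 mm for each 3 N (5 mm at most) and springs back, so under the finger the top goes 9 to 10 mm down in all. The point moves with the cap.
- vent_mid (a joint): how far that cap (middle round tub) is pressed in, m: 0 open (raised), 0.007 fully down, where it meets its stop; the give of the rubber pad is not counted. Straight down; it resists with about 3 N of friction, has no spring and stays where it is left.
- vent_tall_top (a point): centre of the upper face of the black vent cap in the middle of the tall round tub's lid: a flat round cap 40 mm in diameter that stands 14 mm above the lid when open (so 126 mm above the work surface) and 7 mm above it when pressed fully down and let go. Its top is a soft rubber pad that gives 1 mm for each 3 N (5 mm at most) and springs back, so under the finger the top goes 9 to 10 mm down in all. The point moves with the cap.
- vent_tall (a joint): how far that cap (tall round tub) is pressed in, m: 0 open (raised), 0.007 fully down, where it meets its stop; the give of the rubber pad is not counted. Straight down; it resists with about 3 N of friction, has no spring and stays where it is left.
- vent_square_top (a point): centre of the upper face of the black vent cap in the middle of the square tub's lid: a flat round cap 40 mm in diameter that stands 14 mm above the lid when open (so 74 mm above the work surface) and 7 mm above it when pressed fully down and let go. Its top is a soft rubber pad that gives 1 mm for each 3 N (5 mm at most) and springs back, so under the finger the top goes 9 to 10 mm down in all. The point moves with the cap.
- vent_square (a joint): how far that cap (square tub) is pressed in, m: 0 open (raised), 0.007 fully down, where it meets its stop; the give of the rubber pad is not counted. Straight down; it resists with about 3 N of friction, has no spring and stays where it is left.
- jar: bystander: closed amber glass jar with a steel lid, 60 mm in diameter, 75 mm high, standing. Origin: centre of the underside.
- label_roll: bystander: roll of paper labels lying flat, 70 mm in diameter, 30 mm high, 24 mm hole. Origin: centre of the underside.
- spoon: bystander: steel spoon lying flat, about 200 mm long along its x axis, up to 20 mm high. Origin: under its middle.
Mind the look-alikes: they are no part of the job. Leave any blue or green look-alike of the tub_low alone.

How it is judged (in metres and radians):
On the way, in this order (a step that is already met when the one before it is completed fails the run):
1. the shallow tub's cap is pressed down (value of joint vent_low above 0.005 m), for 0.1 s.
2. then the middle tub's cap (value of joint vent_mid above 0.005 m), for 0.1 s.
3. then the tall tub's cap (value of joint vent_tall above 0.005 m), for 0.1 s.
At the end, for the whole second after the job is handed in: The caps of the three round tubs are at least 5 of 7 mm down, the square tub's cap is less than 2 mm down; all tubs stand upright (within 0.06 rad) and still, within 25 mm of where they began; jar, label roll and spoon within 30 mm of where they began (value of joint each of vent_low, vent_mid, vent_tall above 0.005 m and value of joint vent_square below 0.002 m and angle between each of tub_low, tub_mid, tub_tall, tub_square's own z axis and vertical below 0.06 rad and distance of each of tub_low, tub_mid, tub_tall, tub_square from where it was at the start of the episode below 0.025 m and distance of each of jar, label_roll, spoon from where it was at the start of the episode below 0.03 m and linear speed of each of tub_low, tub_mid, tub_tall, tub_square below 0.01 m/s); the robot touches nothing.
It fails at once if a cap is pressed (2 mm) before the one that comes before it is down (5 mm) ((value of joint vent_mid above 0.002 m and value of joint vent_low below 0.005 m) or (value of joint vent_tall above 0.002 m and value of joint vent_mid below 0.005 m)).
It fails at once if the square tub's cap is pressed more than 2 mm (value of joint vent_square above 0.002 m).
It fails at once if a tub is pressed harder than 25 N (contact force between any of the arm, the fingers and tub_low above 25 N or contact force between any of the arm, the fingers and tub_mid above 25 N or contact force between any of the arm, the fingers and tub_tall above 25 N or contact force between any of the arm, the fingers and tub_square above 25 N).
It fails at once if a tub is pushed more than 25 mm, lifted more than 8 mm or tipped more than 0.15 rad (distance of any of tub_low, tub_mid, tub_tall, tub_square from where it was at the start of the episode above 0.025 m or height (world z) of any of tub_low, tub_mid, tub_tall, tub_square above 0.008 m or angle between any of tub_low, tub_mid, tub_tall, tub_square's own z axis and vertical above 0.15 rad).
It fails at once if jar, label roll or spoon is lifted or moved more than 30 mm (distance of any of jar, label_roll, spoon from where it was at the start of the episode above 0.03 m).
It also fails if it takes over 51 s, if anything falls off the work surface, if the arm or the gripper's body presses on something with over 40 N, if the wrist force passes 120 N, or if a joint passes its speed limit or range.

## Working session

There is one attempt and no reset: what is moved stays moved. The work goes in short steps, Python scripts to look and compute and a tool call to move; the robot and the scene stay as the last step left them, time stands still between calls to the robot, and variables do not carry over. Pictures are saved under pics/ and viewed, and the job is handed in when it is done.

Besides the shell and the picture viewer there is one more tool, called by a JSON object that holds its "fn" and its "kwargs", one argument or row to a line. step_arm: Moves the arm, as the interface text tells. Its arguments: {"type":"object","properties":{"increments":{"type":"array"},"gripper":{"type":"number"},"newtons":{"type":"number"}},"required":["increments"]}

```bash
mkdir -p pics; cat > h.py <<'E'
import numpy as np, cv2
from bench import manip
from scipy.spatial.transform import Rotation as R
def rot(o):
    o=np.array(o,float)
    return o if o.shape==(3,3) else R.from_euler('xyz',o).as_matrix()
def save(name,fn):
    d=manip.get_image(name); cv2.imwrite('pics/'+fn,cv2.cvtColor(d['image'],cv2.COLOR_RGB2BGR)); return d
def ray(d,u,v):
    x=(u-d['cx'])/d['fx'];y=(v-d['cy'])/d['fy']
    return rot(d['orientation'])@np.array([x,y,1.])
def atz(d,u,v,z):
    r=ray(d,u,v);o=np.array(d['origin']);return o+r*(z-o[2])/r[2]
def world(d,p): return np.array(d['origin'])+rot(d['orientation'])@np.array(p)
E
python3 - <<'E'
from h import *
s=manip.get_state();print(s)
for n in('scene','side','wrist'):
    d=save(n,n+'0.png');print(n,{k:v for k,v in d.items() if k!='image'})
    if n!='wrist':
        for t in('vent_low_top','vent_mid_top','vent_tall_top','vent_square_top','tub_low','tub_mid','tub_tall','tub_square','jar','label_roll','spoon'):
            print(t,[(world(d,b['position']).round(),round(b['confidence'],2)) for b in manip.boxes_of(t,n)])
E
```

```text
{'t': 0.0, 'qpos': array([ 1.20244431,  0.33290771, -0.06470136,  1.4609834 ,  0.02159672,
        1.34994668, -0.08848685]), 'qd': array([ 1.13664264e-03,  5.78378263e-04, -8.72401761e-04,  3.04732816e-04,
        7.82245073e-05,  3.66212629e-04,  7.53449034e-05]), 'tau': array([-3.23334698e-04, -6.25454092e+01,  4.89147229e-02, -3.91600013e+01,
        1.61978218e-02,  1.00559779e-02,  2.71405042e-05]), 'ee_pos': array([ 211.77230345, -587.87586867,  403.87328842]), 'eef_rot': array([-3.14004463e+00,  7.10762009e-05,  3.45787668e-01]), 'force': array([ 1.48987953, -0.4130543 ,  0.40926834]), 'moment': array([0.03416879, 0.00375675, 0.01624087]), 'opening': 85.26493402325524}
scene {'fx': 361.4446002483017, 'fy': 361.4446002483017, 'cx': 320.1631251206553, 'cy': 199.07214400112264, 'origin': array([1374.24357586,  -85.54104862,  857.24708686]), 'orientation': array([-2.33866544, -0.00994197,  1.35160199])}
vent_low_top [(array([631.,  43.,  56.]), 0.64), (array([609., 416.,  57.]), 0.61), (array([796., 315.,  58.]), 0.6), (array([627., 250.,  60.]), 0.58), (array([484., 492.,  58.])
[... 1109 characters left out ...]
.78), (array([778., 330.,  45.]), 0.62), (array([622.,  56.,  43.]), 0.59), (array([608., 265.,  47.]), 0.57)]
tub_mid [(array([ 469., -227.,   81.]), 0.74)]
tub_tall [(array([437., 135., 109.]), 0.66)]
tub_square [(array([620., -80.,  62.]), 0.83), (array([426., -75.,  51.]), 0.39)]
jar [(array([431., -74.,  51.]), 0.95)]
label_roll [(array([446., 288.,  31.]), 0.55), (array([ 469., -228.,   78.]), 0.41)]
spoon [(array([ 726., -318.,   18.]), 0.5)]
wrist {'fx': 309.70691628693146, 'fy': 309.70691628693146, 'cx': 317.89360504162, 'cy': 206.28985854705172, 'origin': array([ 274.1497164 , -564.9908617 ,  372.59531607]), 'orientation': array([ 2.87698985e+00, -8.28268898e-05, -1.22565248e+00])}
```

View pics/scene0.png

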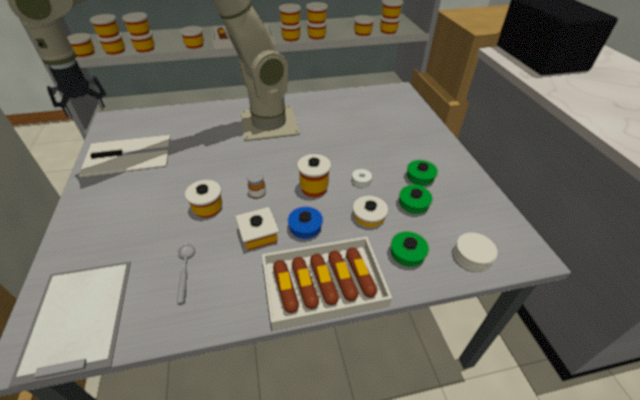

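View pics/side0.png

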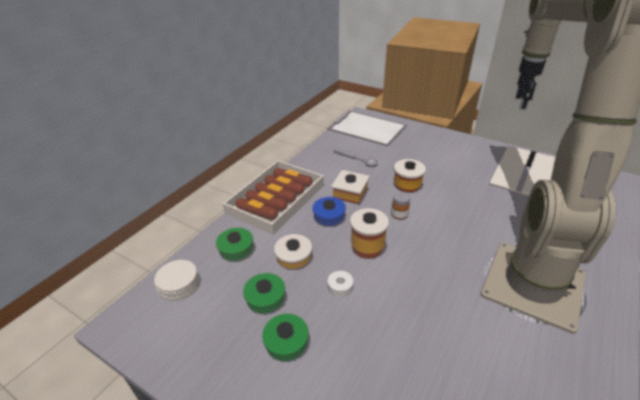

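The low tub could be confused with five tub-like things in the scene image: white/orange (370,211), blue (306,222), and green (422,172), (415,199), (409,248). There is also a plain white lid stack at (475,251). I choose the white/orange one at (370,211). The middle tub is at (204,196), the tall one at (314,172) and the square one, to be left alone, at (257,228). Next I crop close and measure the caps.

```bash
python3 - <<'E'
from h import *
D={n:manip.get_image(n) for n in('scene','side')}
C={'low':(59,{'scene':(370,204),'side':(293,244)}),'mid':(92,{'scene':(204,189),'side':(409,165)}),'tall':(126,{'scene':(314,162),'side':(369,215)}),'sq':(74,{'scene':(257,221),'side':(350,179)})}
rows=[]
for k,(h,c) in C.items():
    pair=[]
    for n,(u,v) in c.items():
        d=D[n];im=d['image'];r=16
        p=im[v-r:v+r,u-r:u+r];g=p.max(2)
        m=(g<90).astype(np.uint8)
        nl,lab,st,ce=cv2.connectedComponentsWithStats(m)
        i=1+np.argmax(st[1:,4]);cu,cv=ce[i]+[u-r,v-r]
        # blob = top + side wall -> mean height approx  top-4
        P=atz(d,cu,cv,h-4); 
        # synthetic: project cap cylinder, compare centroid, and correct
        print(k,n,(round(cu,1),round(cv,1)),st[i],P.round(1))
        pair.append(cv2.resize(im[v-30:v+30,u-30:u+30][...,::-1],(200,200),interpolation=cv2.INTER_CUBIC))
    rows.append(np.vstack(pair))
cv2.imwrite('pics/crops.png',np.hstack(rows))
E
```

```text
low scene (np.float64(370.2), np.float64(205.4)) [11 13 11 10 83] [625.6 250.8  55. ]
low side (np.float64(292.5), np.float64(244.5)) [10 12 12 10 92] [623.3 252.1  55. ]
mid scene (np.float64(201.7), np.float64(188.9)) [ 9 12 11  9 80] [ 476.2 -258.7   88. ]
mid side (np.float64(409.7), np.float64(165.0)) [13 13  9  7 51] [ 473.4 -257.6   88. ]
tall scene (np.float64(313.4), np.float64(161.7)) [11 12 10  8 68] [455.7 103.8 122. ]
tall side (np.float64(369.1), np.float64(217.8)) [11 14 11 10 90] [453.8 106.1 122. ]
sq scene (np.float64(255.9), np.float64(220.5)) [10 11 11 10 95] [ 629.5 -105.8   70. ]
sq side (np.float64(350.3), np.float64(178.2)) [12 12  9  7 50] [ 627.7 -104.8   70. ]
```

View pics/crops.png

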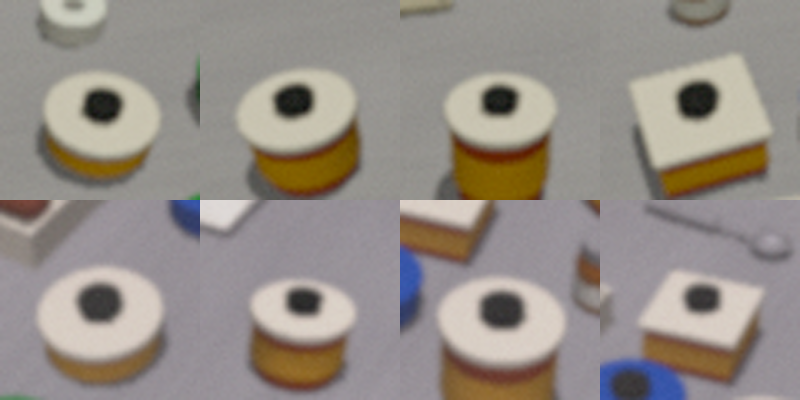

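The crops show the black cap centred on an orange-brown, white-lidded tub in every case. The two cameras agree within about 3 mm: low (624.5,251.5), mid (475,-258), tall (455,105), square (628.5,-105). I plan arcs with the tool kept radial.

```bash
cat > plan.py <<'E'
from h import *
def plan(x,y,n,yaw_radial=True):
    s=manip.get_state();p=s['ee_pos'];e=s['eef_rot']
    th0=np.arctan2(p[1],p[0]);r0=np.hypot(p[0],p[1]);th1=np.arctan2(y,x);r1=np.hypot(x,y)
    yaw=e[2];Rm=rot(e);print('t',s['t'],'pose',p.round(1),e.round(4),'yaw-th',yaw-th0,'F',s['force'].round(1))
    dth=round((th1-th0)/n,3)
    cur=np.array(p[:2]);
    for i in range(1,n+1):
        th=th0+(th1-th0)*i/n;r=r0+(r1-r0)*i/n
        tgt=np.array([r*np.cos(th),r*np.sin(th)]);d=tgt-cur
        tx=np.array([np.cos(yaw),np.sin(yaw)]);ty=np.array([np.sin(yaw),-np.cos(yaw)])
        l=np.round([d@tx,d@ty],0 if i<n else 1);cur=cur+l[0]*tx+l[1]*ty;yaw+=dth
        print(i,l,'ang z',-dth)
    print('end',cur,yaw)
def tool(dx,dy,dz):
    s=manip.get_state();print((rot(s['eef_rot']).T@np.array([dx,dy,dz])).round(2))
E
python3 -c "
from plan import *
plan(624.5,251.5,20)"
```

```text
t 1.35 pose [ 211.8 -588.   404.8] [ 3.1414 -0.      0.3458] yaw-th 1.5707778660005098 F [-0.2 -0.1 -0.1]
1 [50.  0.] ang z -0.08
2 [51.  1.] ang z -0.08
3 [51.  0.] ang z -0.08
4 [51.  0.] ang z -0.08
5 [51.  1.] ang z -0.08
6 [51. -0.] ang z -0.08
7 [52.  0.] ang z -0.08
8 [51.  0.] ang z -0.08
9 [52.  0.] ang z -0.08
10 [53.  1.] ang z -0.08
11 [52. -0.] ang z -0.08
12 [52. -0.] ang z -0.08
13 [53. -0.] ang z -0.08
14 [53. -0.] ang z -0.08
15 [53. -0.] ang z -0.08
16 [53. -0.] ang z -0.08
17 [54. -0.] ang z -0.08
18 [54. -0.] ang z -0.08
19 [54. -1.] ang z -0.08
20 [53.6  0.3] ang z -0.08
end [624.51872874 251.51235091] 1.9457854765544642
```

{"fn": "step_arm", "kwargs": {
  "increments": [
    {"linear": [50, 0, 0], "angular": [0, 0, -0.08]},
    {"linear": [51, 1, 0], "angular": [0, 0, -0.08]},
    {"linear": [51, 0, 0], "angular": [0, 0, -0.08]},
    {"linear": [51, 0, 0], "angular": [0, 0, -0.08]},
    {"linear": [51, 1, 0], "angular": [0, 0, -0.08]}
  ],
  "gripper": 0,
  "newtons": 20
}}

```text
t: 1.98
ee_pos: [434.8, -466.3, 404.7]
eef_rot: [3.141, 0.0, 0.748]
force: [0.0, -1.3, 0.2]
opening: -0.1
```

{"fn": "step_arm", "kwargs": {
  "increments": [
    {"linear": [51, 0, 0], "angular": [0, 0, -0.08]},
    {"linear": [52, 0, 0], "angular": [0, 0, -0.08]},
    {"linear": [51, 0, 0], "angular": [0, 0, -0.08]},
    {"linear": [52, 0, 0], "angular": [0, 0, -0.08]},
    {"linear": [53, 1, 0], "angular": [0, 0, -0.08]}
  ]
}}

```text
t: 2.6
ee_pos: [593.8, -263.8, 404.7]
eef_rot: [3.141, 0.0, 1.148]
force: [0.8, -0.1, 0.4]
opening: -0.0
```

{"fn": "step_arm", "kwargs": {
  "increments": [
    {"linear": [52, 0, 0], "angular": [0, 0, -0.08]},
    {"linear": [52, 0, 0], "angular": [0, 0, -0.08]},
    {"linear": [53, 0, 0], "angular": [0, 0, -0.08]},
    {"linear": [53, 0, 0], "angular": [0, 0, -0.08]},
    {"linear": [53, 0, 0], "angular": [0, 0, -0.08]}
  ]
}}

```text
t: 3.22
ee_pos: [661.4, -11.2, 404.6]
eef_rot: [3.141, 0.0, 1.548]
force: [0.2, -0.3, 0.0]
opening: -0.0
```

{"fn": "step_arm", "kwargs": {
  "increments": [
    {"linear": [53, 0, 0], "angular": [0, 0, -0.08]},
    {"linear": [54, 0, 0], "angular": [0, 0, -0.08]},
    {"linear": [54, 0, 0], "angular": [0, 0, -0.08]},
    {"linear": [54, -1, 0], "angular": [0, 0, -0.08]},
    {"linear": [53, 0, 0], "angular": [0, 0, -0.08]}
  ]
}}

```text
t: 3.85
ee_pos: [623.9, 252.5, 404.6]
eef_rot: [3.142, 0.0, 1.948]
force: [0.5, 1.3, 1.6]
opening: -0.1
```

```bash
python3 -c "
from plan import *
p=manip.get_state();print(p['t'],p['ee_pos'],p['eef_rot'],p['force'],p['opening'])
q=p['ee_pos'];tool(624.5-q[0],251.5-q[1],0)
save('wrist','w1.png');d=save('scene','s1.png');d=save('side','d1.png')"
```

```text
3.85 [623.94851265 252.45039744 404.60260007] [3.14154168e+00 3.56429478e-05 1.94822309e+00] [0.52753558 1.28088163 1.56385815] -0.054702740854850294
[-1.09  0.16  0.  ]
```

View pics/w1.png

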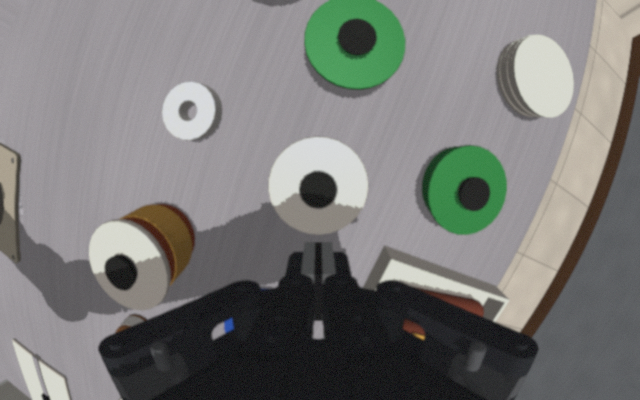

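View pics/d1.png

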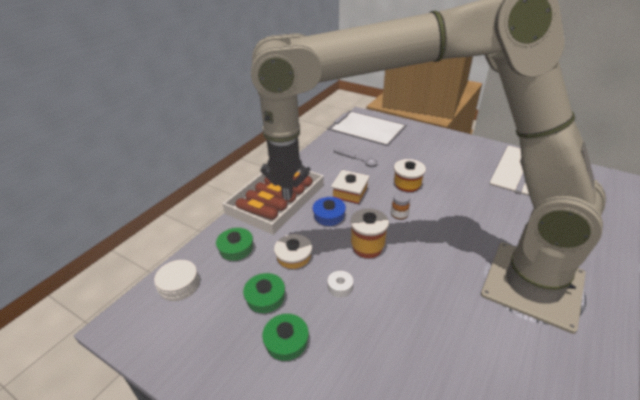

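The wrist view shows the low cap at (318,189) directly ahead of the closed fingertips, and the tall cap at (121,271). I'll intersect both rays with their known heights.

```bash
cat >> h.py <<'E'
def wray(d,u,v):
    dx,dy=u-d['cx'],v-d['cy'];r=np.hypot(dx,dy);a=r/d['fx']
    return rot(d['orientation'])@np.array([np.sin(a)*dx/r,np.sin(a)*dy/r,np.cos(a)])
def wz(d,u,v,z):
    q=wray(d,u,v);o=np.array(d['origin']);return o+q*(z-o[2])/q[2]
def capw(d,u,v,z,r=24):
    p=d['image'][v-r:v+r,u-r:u+r];m=(p.max(2)<70).astype(np.uint8)
    nl,lab,st,ce=cv2.connectedComponentsWithStats(m);i=lab[r,r]
    c=ce[i]+[u-r,v-r];print('blob',c.round(1),st[i]);return wz(d,*c,z)
E
python3 -c "
from h import *
d=manip.get_image('wrist')
print(capw(d,318,189,57),capw(d,121,271,123))
s=manip.get_state();print(s['ee_pos'],s['t'],s['force'])"
```

```text
blob [318.  192.6] [  7  10  35  36 983]
blob [121.5 273.5] [  9  10  32  35 818]
[624.39477984 251.48796507  57.        ] [457.07611036 108.19139683 123.        ]
[623.90044262 252.0520859  404.67020368] 4.05 [ 0.03718726 -0.61065017  0.29474546]
```

The wrist ray agrees (624.4,251.5). I descend to about 20 mm above the cap.

{"fn": "step_arm", "kwargs": {
  "increments": [
    {"linear": [-0.5, 0, 40], "angular": [0, 0, 0]},
    {"linear": [0, 0, 50], "angular": [0, 0, 0]},
    {"linear": [0, 0, 40], "angular": [0, 0, 0]},
    {"linear": [0, 0, 20], "angular": [0, 0, 0]},
    {"linear": [0, 0, 5], "angular": [0, 0, 0]}
  ]
}}

```text
t: 4.68
ee_pos: [625.0, 249.4, 249.1]
eef_rot: [-3.141, 0.0, 1.944]
force: [-0.5, -0.1, 0.6]
opening: -0.2
```

```bash
python3 -c "
from h import *
d=save('wrist','w2.png')
s=manip.get_state();print(s['ee_pos'],s['t'],s['force'])"
```

```text
[625.03975468 249.83385987 249.62290849] 4.725 [ 0.58998902  0.74644971 -0.90347332]
```

View pics/w2.png

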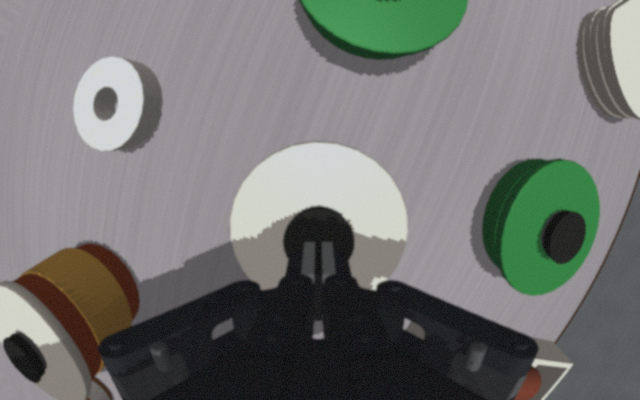

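The fingertips are centred over the black cap at (318,240) with about 17 mm to go. I approach slowly from here.

{"fn": "step_arm", "kwargs": {
  "increments": [
    {"linear": [1.5, 0, 5], "angular": [0, 0, 0]},
    {"linear": [0, 0, 4], "angular": [0, 0, 0]},
    {"linear": [0, 0, 3], "angular": [0, 0, 0]},
    {"linear": [0, 0, 2], "angular": [0, 0, 0]},
    {"linear": [0, 0, 1], "angular": [0, 0, 0]}
  ]
}}

```text
t: 5.35
ee_pos: [624.0, 251.8, 234.6]
eef_rot: [3.142, 0.0, 1.946]
force: [0.4, -0.6, -0.2]
opening: 0.4
```

{"fn": "step_arm", "kwargs": {
  "increments": [
    {"linear": [0, 0, 1], "angular": [0, 0, 0]},
    {"linear": [0, 0, 1], "angular": [0, 0, 0]},
    {"linear": [0, 0, 1], "angular": [0, 0, 0]},
    {"linear": [0, 0, 1], "angular": [0, 0, 0]},
    {"linear": [0, 0, 1], "angular": [0, 0, 0]}
  ]
}}

```text
t: 5.98
ee_pos: [624.1, 251.8, 229.9]
eef_rot: [3.141, 0.0, 1.946]
force: [-0.2, -0.6, 2.7]
opening: 0.2
```

{"fn": "step_arm", "kwargs": {
  "increments": [
    {"linear": [0, 0, 1], "angular": [0, 0, 0]},
    {"linear": [0, 0, 1], "angular": [0, 0, 0]},
    {"linear": [0, 0, 1], "angular": [0, 0, 0]},
    {"linear": [0, 0, 1], "angular": [0, 0, 0]},
    {"linear": [0, 0, 1], "angular": [0, 0, 0]}
  ]
}}

```text
t: 6.6
ee_pos: [624.1, 251.8, 224.7]
eef_rot: [3.141, 0.0, 1.946]
force: [-0.3, -0.5, 2.7]
opening: -0.0
```

{"fn": "step_arm", "kwargs": {
  "increments": [
    {"linear": [0, 0, 1], "angular": [0, 0, 0]},
    {"linear": [0, 0, 0.5], "angular": [0, 0, 0]},
    {"linear": [0, 0, 0.5], "angular": [0, 0, 0]},
    {"linear": [0, 0, 0], "angular": [0, 0, 0]},
    {"linear": [0, 0, 0], "angular": [0, 0, 0]}
  ]
}}

```text
t: 7.22
ee_pos: [624.1, 251.9, 223.2]
eef_rot: [3.141, 0.0, 1.946]
force: [-2.4, -1.3, 8.7]
opening: -0.4
```

The force rose from the 2.7 N friction level to 8.7 N, so the cap has met its stop. I add a small margin and lift.

{"fn": "step_arm", "kwargs": {
  "increments": [
    {"linear": [0, 0, 0.5], "angular": [0, 0, 0]},
    {"linear": [0, 0, 0], "angular": [0, 0, 0]},
    {"linear": [0, 0, -2], "angular": [0, 0, 0]},
    {"linear": [0, 0, -8], "angular": [0, 0, 0]},
    {"linear": [0, 0, -30], "angular": [0, 0, 0]}
  ]
}}

```text
t: 7.85
ee_pos: [623.5, 251.3, 260.8]
eef_rot: [-3.138, 0.0, 1.946]
force: [0.7, 0.4, 0.2]
opening: -0.5
```

{"fn": "step_arm", "kwargs": {
  "increments": [
    {"linear": [0, 0, -40], "angular": [0, 0, 0]},
    {"linear": [0, 0, -50], "angular": [0, 0, 0]},
    {"linear": [0, 0, -40], "angular": [0, 0, 0]},
    {"linear": [0, 0, -10], "angular": [0, 0, 0]},
    {"linear": [0, 0, 0], "angular": [0, 0, 0]}
  ]
}}

```text
t: 8.48
ee_pos: [624.0, 251.8, 402.2]
eef_rot: [3.141, 0.0, 1.946]
force: [0.1, -0.8, -0.6]
opening: -0.1
```

```bash
python3 -c "
from plan import *
d=save('wrist','w3.png'); s=save('scene','s3.png');im=s['image'][175:240,335:405,::-1]
cv2.imwrite('pics/s3c.png',cv2.resize(im,None,fx=6,fy=6))
plan(475,-258,15)"
```

```text
t 8.575 pose [623.9 251.6 400.5] [-3.1393e+00  2.0000e-04  1.9459e+00] yaw-th 1.5626044394251029 F [ 0.   0.1 -0. ]
1 [-39. -10.] ang z 0.059
2 [-39.  -9.] ang z 0.059
3 [-38. -10.] ang z 0.059
4 [-37.  -9.] ang z 0.059
5 [-37. -10.] ang z 0.059
6 [-37. -10.] ang z 0.059
7 [-36.  -9.] ang z 0.059
8 [-35. -10.] ang z 0.059
9 [-35.  -9.] ang z 0.059
10 [-34. -10.] ang z 0.059
11 [-34.  -9.] ang z 0.059
12 [-34.  -9.] ang z 0.059
13 [-32. -10.] ang z 0.059
14 [-33.  -9.] ang z 0.059
15 [-31.6  -9.5] ang z 0.059
end [ 475.01783121 -257.99098748] 1.0609189016837306
```

View pics/w3.png

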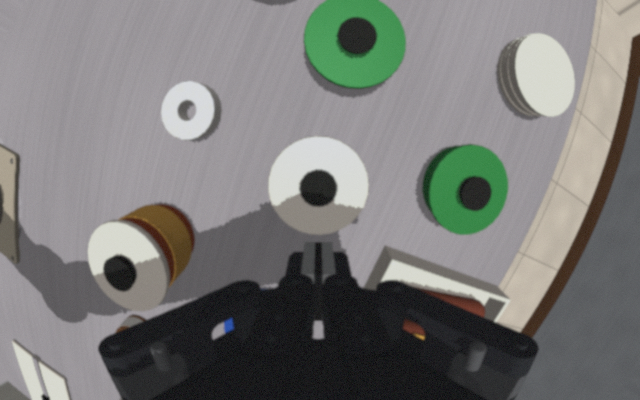

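View pics/s3c.png

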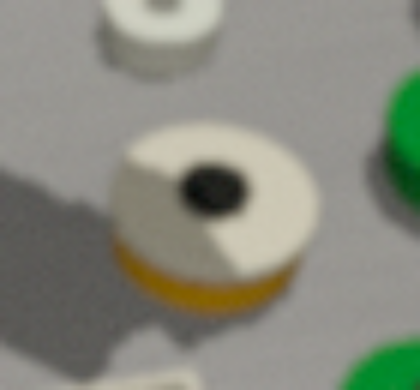

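The low tub stands unmoved and its cap at (318,188) looks flatter. The scene crop agrees. Next I go to the middle tub.

{"fn": "step_arm", "kwargs": {
  "increments": [
    {"linear": [-39, -10, 0], "angular": [0, 0, 0.059]},
    {"linear": [-39, -9, 0], "angular": [0, 0, 0.059]},
    {"linear": [-38, -10, 0], "angular": [0, 0, 0.059]},
    {"linear": [-37, -9, 0], "angular": [0, 0, 0.059]},
    {"linear": [-37, -10, 0], "angular": [0, 0, 0.059]}
  ]
}}

```text
t: 9.2
ee_pos: [626.0, 55.0, 400.4]
eef_rot: [-3.139, -0.0, 1.649]
force: [0.9, -0.2, 0.3]
opening: 0.1
```

{"fn": "step_arm", "kwargs": {
  "increments": [
    {"linear": [-37, -10, 0], "angular": [0, 0, 0.059]},
    {"linear": [-36, -9, 0], "angular": [0, 0, 0.059]},
    {"linear": [-35, -10, 0], "angular": [0, 0, 0.059]},
    {"linear": [-35, -9, 0], "angular": [0, 0, 0.059]},
    {"linear": [-34, -10, 0], "angular": [0, 0, 0.059]}
  ]
}}

```text
t: 9.82
ee_pos: [571.4, -119.3, 400.5]
eef_rot: [-3.139, -0.0, 1.353]
force: [1.5, -1.0, 0.6]
opening: 0.1
```

{"fn": "step_arm", "kwargs": {
  "increments": [
    {"linear": [-34, -9, 0], "angular": [0, 0, 0.059]},
    {"linear": [-34, -9, 0], "angular": [0, 0, 0.059]},
    {"linear": [-32, -10, 0], "angular": [0, 0, 0.059]},
    {"linear": [-33, -9, 0], "angular": [0, 0, 0.059]},
    {"linear": [-32, -10, 0], "angular": [0, 0, 0.059]}
  ]
}}

```text
t: 10.45
ee_pos: [473.3, -258.9, 400.6]
eef_rot: [-3.139, 0.0, 1.058]
force: [1.2, -0.3, 0.4]
opening: 0.4
```

```bash
python3 -c "
from plan import *
d=save('wrist','w4.png'); s=manip.get_state();print(s['t'],s['ee_pos'],s['eef_rot'],s['force'])
q=wz(d,318,192,90);print(q)"
```

```text
10.5 [ 470.49157332 -262.82698507  400.59964483] [-3.13857180e+00  2.36463193e-03  1.05023575e+00] [-1.28865848 -3.77317107  1.14633118]
[ 474.92578894 -254.28367292   90.        ]
```

View pics/w4.png

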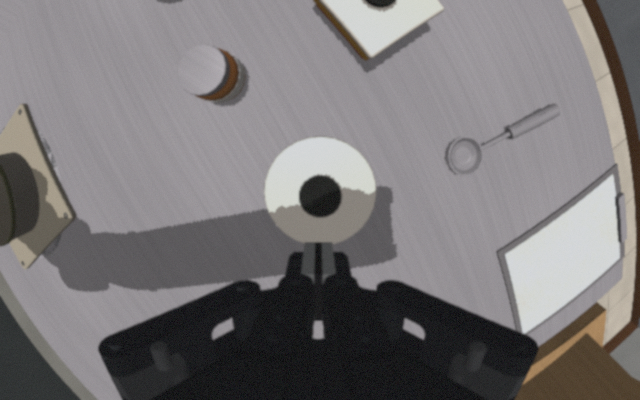

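```bash
python3 -c "
from plan import *
manip.get_image('scene');manip.get_image('scene');d=manip.get_image('wrist'); q=capw(d,320,195,90,30);print(q)
s=manip.get_state();p=s['ee_pos'];print(s['t'],p,s['eef_rot'],s['force']);tool(q[0]-p[0],q[1]-p[1],0)"
```

```text
blob [319.9 195.3] [  10   10   41   41 1300]
[ 474.63400779 -258.6755135    90.        ]
10.65 [ 474.02245462 -258.21056462  401.07743264] [-3.13980221e+00 -3.58267487e-05  1.05991006e+00] [-0.08561375  1.00240852  1.23182197]
[-0.11  0.76 -0.  ]
```

The wrist measurement (474.6,-258.7) agrees with the earlier one. I descend.

{"fn": "step_arm", "kwargs": {
  "increments": [
    {"linear": [0, 0.5, 30], "angular": [0, 0, 0]},
    {"linear": [0, 0, 40], "angular": [0, 0, 0]},
    {"linear": [0, 0, 28], "angular": [0, 0, 0]},
    {"linear": [0, 0, 15], "angular": [0, 0, 0]},
    {"linear": [0, 0, 5], "angular": [0, 0, 0]}
  ]
}}

```text
t: 11.28
ee_pos: [475.2, -257.6, 283.5]
eef_rot: [-3.141, -0.0, 1.062]
force: [-0.1, 0.4, -0.2]
opening: 0.2
```

{"fn": "step_arm", "kwargs": {
  "increments": [
    {"linear": [0, 0, 5], "angular": [0, 0, 0]},
    {"linear": [0, 0, 4], "angular": [0, 0, 0]},
    {"linear": [0, 0, 3], "angular": [0, 0, 0]},
    {"linear": [0, 0, 2], "angular": [0, 0, 0]},
    {"linear": [0, 0, 1], "angular": [0, 0, 0]}
  ]
}}

```text
t: 11.9
ee_pos: [474.9, -258.2, 269.2]
eef_rot: [3.141, 0.0, 1.061]
force: [-0.1, 0.4, -0.3]
opening: -0.3
```

{"fn": "step_arm", "kwargs": {
  "increments": [
    {"linear": [0, 0, 1], "angular": [0, 0, 0]},
    {"linear": [0, 0, 1], "angular": [0, 0, 0]},
    {"linear": [0, 0, 1], "angular": [0, 0, 0]},
    {"linear": [0, 0, 1], "angular": [0, 0, 0]},
    {"linear": [0, 0, 0], "angular": [0, 0, 0]}
  ]
}}

```text
t: 12.52
ee_pos: [474.9, -258.2, 265.3]
eef_rot: [3.141, 0.0, 1.061]
force: [-0.2, -0.2, 1.3]
opening: -0.1
```

Contact is near TCP z 265, as expected. I press to about 256.

{"fn": "step_arm", "kwargs": {
  "increments": [
    {"linear": [0, 0, 1], "angular": [0, 0, 0]},
    {"linear": [0, 0, 1], "angular": [0, 0, 0]},
    {"linear": [0, 0, 1], "angular": [0, 0, 0]},
    {"linear": [0, 0, 1], "angular": [0, 0, 0]},
    {"linear": [0, 0, 1], "angular": [0, 0, 0]}
  ]
}}

```text
t: 13.15
ee_pos: [474.9, -258.2, 260.2]
eef_rot: [3.141, 0.0, 1.061]
force: [0.4, 0.3, 3.2]
opening: 0.0
```

{"fn": "step_arm", "kwargs": {
  "increments": [
    {"linear": [0, 0, 1], "angular": [0, 0, 0]},
    {"linear": [0, 0, 1], "angular": [0, 0, 0]},
    {"linear": [0, 0, 1], "angular": [0, 0, 0]},
    {"linear": [0, 0, 0.5], "angular": [0, 0, 0]},
    {"linear": [0, 0, 0], "angular": [0, 0, 0]}
  ]
}}

```text
t: 13.78
ee_pos: [475.0, -258.2, 256.9]
eef_rot: [3.141, 0.0, 1.061]
force: [-0.6, 1.9, 5.3]
opening: -0.1
```

{"fn": "step_arm", "kwargs": {
  "increments": [
    {"linear": [0, 0, 0.5], "angular": [0, 0, 0]},
    {"linear": [0, 0, 0.5], "angular": [0, 0, 0]},
    {"linear": [0, 0, 0.5], "angular": [0, 0, 0]},
    {"linear": [0, 0, 0], "angular": [0, 0, 0]},
    {"linear": [0, 0, 0], "angular": [0, 0, 0]}
  ]
}}

```text
t: 14.4
ee_pos: [475.0, -258.2, 255.7]
eef_rot: [3.141, 0.0, 1.061]
force: [-2.9, 1.0, 8.7]
opening: 0.0
```

The force is 8.7 N with 9.6 mm of travel, so the cap is at its stop. I lift.

{"fn": "step_arm", "kwargs": {
  "increments": [
    {"linear": [0, 0, 0], "angular": [0, 0, 0]},
    {"linear": [0, 0, -2], "angular": [0, 0, 0]},
    {"linear": [0, 0, -8], "angular": [0, 0, 0]},
    {"linear": [0, 0, -30], "angular": [0, 0, 0]},
    {"linear": [0, 0, -40], "angular": [0, 0, 0]}
  ]
}}

```text
t: 15.02
ee_pos: [474.5, -258.0, 335.4]
eef_rot: [-3.139, -0.0, 1.061]
force: [0.6, -0.5, 0.7]
opening: -0.3
```

{"fn": "step_arm", "kwargs": {
  "increments": [
    {"linear": [0, 0, -40], "angular": [0, 0, 0]},
    {"linear": [0, 0, -20], "angular": [0, 0, 0]},
    {"linear": [0, 0, -5], "angular": [0, 0, 0]},
    {"linear": [0, 0, 0], "angular": [0, 0, 0]},
    {"linear": [0, 0, 0], "angular": [0, 0, 0]}
  ]
}}

```text
t: 15.65
ee_pos: [474.7, -258.1, 399.0]
eef_rot: [-3.14, -0.0, 1.061]
force: [0.8, -0.4, -0.2]
opening: 0.0
```

```bash
python3 -c "
from plan import *
d=save('wrist','w5.png'); s=save('side','s5.png');im=s['image'][140:205,375:445,::-1]
cv2.imwrite('pics/s5c.png',cv2.resize(im,None,fx=6,fy=6))
plan(456,106.5,10)"
```

```text
t 15.75 pose [ 474.8 -258.1  399.2] [-3.1401 -0.      1.0609] yaw-th 1.558853959777169 F [ 0.5  0.7 -0.6]
1 [39. -9.] ang z -0.073
2 [38. -9.] ang z -0.073
3 [37. -9.] ang z -0.073
4 [37. -9.] ang z -0.073
5 [37. -9.] ang z -0.073
6 [36. -9.] ang z -0.073
7 [36. -9.] ang z -0.073
8 [35. -9.] ang z -0.073
9 [34. -9.] ang z -0.073
10 [34.  -8.3] ang z -0.073
end [456.0269494  106.53801521] 1.790859674398444
```

View pics/w5.png

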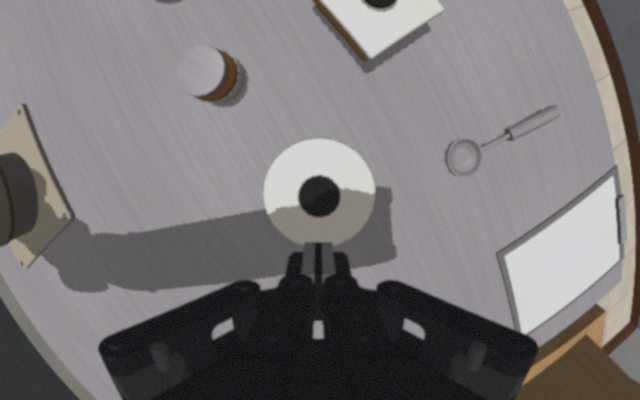

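View pics/s5c.png

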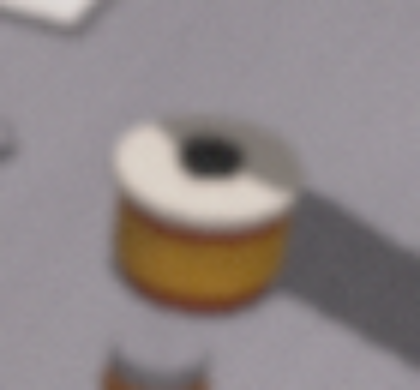

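The middle tub is unmoved and its cap at (319,196) is down. Next is the tall tub.

{"fn": "step_arm", "kwargs": {
  "increments": [
    {"linear": [39, -9, 0], "angular": [0, 0, -0.073]},
    {"linear": [38, -9, 0], "angular": [0, 0, -0.073]},
    {"linear": [37, -9, 0], "angular": [0, 0, -0.073]},
    {"linear": [37, -9, 0], "angular": [0, 0, -0.073]},
    {"linear": [37, -9, 0], "angular": [0, 0, -0.073]}
  ]
}}

```text
t: 16.38
ee_pos: [499.8, -64.9, 400.2]
eef_rot: [3.142, 0.0, 1.431]
force: [-0.0, 1.1, -0.6]
opening: 0.2
```

{"fn": "step_arm", "kwargs": {
  "increments": [
    {"linear": [36, -9, 0], "angular": [0, 0, -0.073]},
    {"linear": [36, -9, 0], "angular": [0, 0, -0.073]},
    {"linear": [35, -9, 0], "angular": [0, 0, -0.073]},
    {"linear": [34, -9, 0], "angular": [0, 0, -0.073]},
    {"linear": [34, -8, 0], "angular": [0, 0, -0.073]}
  ]
}}

```text
t: 17.0
ee_pos: [455.5, 108.6, 400.2]
eef_rot: [3.141, 0.0, 1.796]
force: [0.3, -0.7, -0.0]
opening: -0.1
```

{"fn": "step_arm", "kwargs": {
  "increments": [
    {"linear": [0, 0, 0], "angular": [0, 0, 0]},
    {"linear": [0, 0, 0], "angular": [0, 0, 0]},
    {"linear": [0, 0, 0], "angular": [0, 0, 0]},
    {"linear": [0, 0, 0], "angular": [0, 0, 0]},
    {"linear": [0, 0, 0], "angular": [0, 0, 0]}
  ]
}}

```text
t: 17.62
ee_pos: [456.6, 106.2, 400.2]
eef_rot: [-3.142, 0.0, 1.79]
force: [-0.6, -0.2, 0.2]
opening: -0.4
```

```bash
python3 -c "
from plan import *
d=save('wrist','w6.png'); q=capw(d,319,200,124,30);print(q)
s=manip.get_state();p=s['ee_pos'];print(s['t'],p,s['eef_rot'],s['force']);tool(q[0]-p[0],q[1]-p[1],0)"
```

```text
blob [314.9 207.7] [   3   15   47   45 1657]
[454.51244304 105.13296191 124.        ]
17.675 [456.56617345 106.31449064 400.14023796] [-3.14146829e+00 -2.07722251e-05  1.79026763e+00] [ 0.27174427  0.11587016 -1.03403618]
[-0.71 -2.26  0.  ]
```

View pics/w6.png

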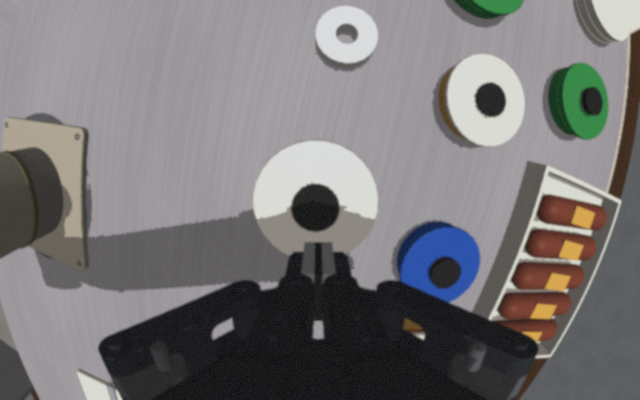

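The tall cap is at (315,208), a correction of about 2 mm. Contact is expected at TCP z of about 299. I descend.

{"fn": "step_arm", "kwargs": {
  "increments": [
    {"linear": [-0.7, -2, 20], "angular": [0, 0, 0]},
    {"linear": [0, 0, 30], "angular": [0, 0, 0]},
    {"linear": [0, 0, 20], "angular": [0, 0, 0]},
    {"linear": [0, 0, 9], "angular": [0, 0, 0]},
    {"linear": [0, 0, 3], "angular": [0, 0, 0]}
  ]
}}

```text
t: 18.3
ee_pos: [454.8, 105.4, 318.2]
eef_rot: [-3.141, -0.0, 1.791]
force: [0.1, -0.2, -0.0]
opening: -0.0
```

{"fn": "step_arm", "kwargs": {
  "increments": [
    {"linear": [0, 0, 5], "angular": [0, 0, 0]},
    {"linear": [0, 0, 4], "angular": [0, 0, 0]},
    {"linear": [0, 0, 3], "angular": [0, 0, 0]},
    {"linear": [0, 0, 2], "angular": [0, 0, 0]},
    {"linear": [0, 0, 1], "angular": [0, 0, 0]}
  ]
}}

```text
t: 18.92
ee_pos: [454.7, 105.4, 303.1]
eef_rot: [-3.142, 0.0, 1.791]
force: [-0.7, 0.3, 0.3]
opening: -0.0
```

{"fn": "step_arm", "kwargs": {
  "increments": [
    {"linear": [0, 0, 1], "angular": [0, 0, 0]},
    {"linear": [0, 0, 1], "angular": [0, 0, 0]},
    {"linear": [0, 0, 1], "angular": [0, 0, 0]},
    {"linear": [0, 0, 1], "angular": [0, 0, 0]},
    {"linear": [0, 0, 0], "angular": [0, 0, 0]}
  ]
}}

```text
t: 19.55
ee_pos: [454.7, 105.5, 299.2]
eef_rot: [3.142, 0.0, 1.791]
force: [-0.6, -0.1, 1.7]
opening: 0.0
```

{"fn": "step_arm", "kwargs": {
  "increments": [
    {"linear": [0, 0, 1], "angular": [0, 0, 0]},
    {"linear": [0, 0, 1], "angular": [0, 0, 0]},
    {"linear": [0, 0, 1], "angular": [0, 0, 0]},
    {"linear": [0, 0, 1], "angular": [0, 0, 0]},
    {"linear": [0, 0, 1], "angular": [0, 0, 0]}
  ]
}}

```text
t: 20.18
ee_pos: [454.7, 105.4, 294.2]
eef_rot: [3.141, 0.0, 1.791]
force: [-0.6, 0.5, 3.3]
opening: 0.1
```

{"fn": "step_arm", "kwargs": {
  "increments": [
    {"linear": [0, 0, 1], "angular": [0, 0, 0]},
    {"linear": [0, 0, 1], "angular": [0, 0, 0]},
    {"linear": [0, 0, 1], "angular": [0, 0, 0]},
    {"linear": [0, 0, 0.5], "angular": [0, 0, 0]},
    {"linear": [0, 0, 0.5], "angular": [0, 0, 0]}
  ]
}}

```text
t: 20.8
ee_pos: [454.7, 105.4, 290.3]
eef_rot: [3.141, 0.0, 1.791]
force: [-2.9, -0.3, 6.3]
opening: 0.2
```

{"fn": "step_arm", "kwargs": {
  "increments": [
    {"linear": [0, 0, 0.5], "angular": [0, 0, 0]},
    {"linear": [0, 0, 0], "angular": [0, 0, 0]},
    {"linear": [0, 0, 0], "angular": [0, 0, 0]},
    {"linear": [0, 0, 0], "angular": [0, 0, 0]},
    {"linear": [0, 0, 0], "angular": [0, 0, 0]}
  ]
}}

```text
t: 21.42
ee_pos: [454.7, 105.5, 290.0]
eef_rot: [3.141, 0.0, 1.791]
force: [-3.1, -0.4, 7.6]
opening: 0.1
```

{"fn": "step_arm", "kwargs": {
  "increments": [
    {"linear": [0, 0, 0.5], "angular": [0, 0, 0]},
    {"linear": [0, 0, 0], "angular": [0, 0, 0]},
    {"linear": [0, 0, -2], "angular": [0, 0, 0]},
    {"linear": [0, 0, -8], "angular": [0, 0, 0]},
    {"linear": [0, 0, -30], "angular": [0, 0, 0]}
  ]
}}

```text
t: 22.05
ee_pos: [454.1, 105.1, 328.5]
eef_rot: [-3.138, -0.001, 1.791]
force: [-0.1, 0.4, 0.9]
opening: 0.3
```

{"fn": "step_arm", "kwargs": {
  "increments": [
    {"linear": [0, 0, -40], "angular": [0, 0, 0]},
    {"linear": [0, 0, -20], "angular": [0, 0, 0]},
    {"linear": [0, 0, -10], "angular": [0, 0, 0]},
    {"linear": [0, 0, 0], "angular": [0, 0, 0]},
    {"linear": [0, 0, 0], "angular": [0, 0, 0]}
  ]
}}

```text
t: 22.68
ee_pos: [454.5, 105.3, 398.2]
eef_rot: [-3.14, -0.0, 1.791]
force: [0.1, 0.4, 0.7]
opening: -0.2
```

```bash
python3 - <<'E'
from h import *
s=manip.get_state();print(s['t'],s['ee_pos'],s['force'])
d=save('wrist','w7.png');print(capw(d,315,206,117,30))
D={n:save(n,n+'7.png') for n in('scene','side')}
C={'low':(59,{'scene':(370,204),'side':(293,246)}),'mid':(92,{'scene':(204,189),'side':(409,165)}),'tall':(126,{'scene':(314,162),'side':(369,215)}),'sq':(74,{'scene':(257,221),'side':(350,179)})}
rows=[]
for k,(h,c) in C.items():
    pr=[]
    for n,(u,v) in c.items():
        a=cv2.imread('pics/%s0.png'%n)[v-30:v+30,u-30:u+30];b=D[n]['image'][v-30:v+30,u-30:u+30,::-1]
        pr+=[cv2.resize(x,(140,140),interpolation=cv2.INTER_CUBIC) for x in(a,b)]
    rows.append(np.vstack(pr))
cv2.imwrite('pics/cmp.png',np.hstack(rows))
E
```

```text
22.675 [454.47772742 105.29280436 398.23516332] [0.05456516 0.40843568 0.70557591]
blob [318.2 205.8] [  11    8   46   45 1579]
[454.55835987 104.953631   117.        ]
```

View pics/cmp.png

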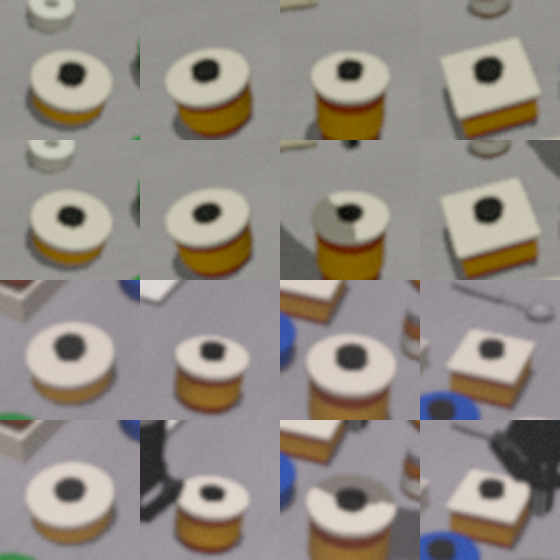

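View pics/side7.png

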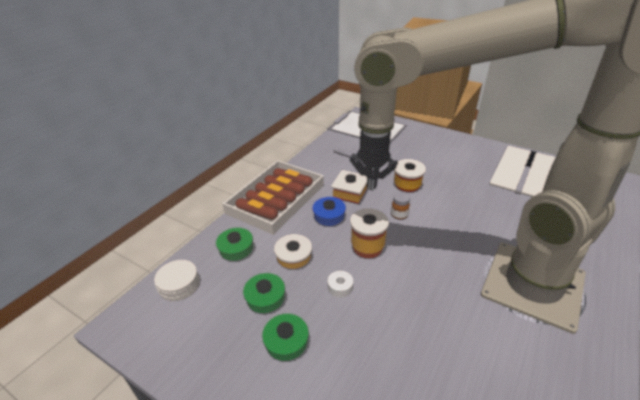

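The before/after crops show all three round caps flatter and the square cap unchanged. The tubs, jar, roll and spoon are in place, and the gripper is clear by about 100 mm. I hand in.

```bash
python3 -c "
from bench import manip
print(manip.sign_off())"
```

```text
the job is handed in; nothing more can be done
None
```

I pressed the three round vent caps down in order (shallow, middle, tall) with the gripper closed, lifted clear each time, and handed the job in at about 23 s of the 51 s allowed.

- **Presses:** On each cap the force held at about 3 N of friction, then rose when the cap met its stop. The highest readings were about 8.7 N on the shallow and middle caps and 7.6 N on the tall one, all well under 25 N. I pressed the shallow and tall caps a further 0.5 mm after those readings. On each cap the fingers went about 9 mm down.
- **Final pictures:** The before-and-after crops show the three round caps visibly lower and the square tub's cap unchanged. The tubs, jar and label roll look unmoved. The gripper partly hid the spoon in the last side view, but the arm never went near it.
- **Checks:** None failed. Cap positions from the scene, side and wrist cameras agreed to within about 4 mm. I judged cap depth from the force and the images, not from a direct joint reading. The sign-off gave no verdict.

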